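# Dowel a heel and hold it in the corner jig

### The arm

A 6-joint arm with a two-finger parallel gripper is mounted at the origin on the work surface. World frame = base frame: x ahead of the robot, y to its left, z up, the work surface at z = 0. Lengths are in m, angles in rad, forces in N, time in s.
With the tool pointing down it reaches from about 0.35 to 0.775 m from the base axis. Payload 5.5 kg.
Tool frame: the origin (TCP) lies between the finger pads; the fingertips stand env.nose_length ahead of it and the grasp point (between the pads) lies 8 mm behind it (env.nose_length is the distance from the TCP to the fingertips, in m); z points along the fingers, y is the direction in which the jaws open and shut (so a half turn about z gives the same grasp; the last joint's range is limited). The gripper opens to 85 mm and grips with 20 to 120 N. Pads are 22 mm wide; open, the fingers measure 114 mm over their backs; the gripper's body (76 mm by 85 mm) begins 54 mm behind the grasp point. The pads swing forward as they close: fully open they stand 13 mm farther back than shut.
Start: joints at [1.046, 0.313, 0.046, 1.304, 0, 1.431], TCP at [0.216, 0.533, 0.242] pointing down, gripper open.
Joint ranges: [-2.76, 2.76], [-0.86, 1.69], [-1.03, 1.26], [-2.2, 2.34], [-1.47, 1.5], [-3.14, 3.14]. Speed limits (rad/s): [2.57, 2.57, 3.14, 3.14, 3.14, 3.14].

### API

Orientations are given as a unit quaternion [w, x, y, z].
In Python, from workcell import env gives the robot as it stands. The module is installed in compiled form; this text tells all that it offers.
- The arm moves only by the shell command python3 -m creep 'ROWS' [FORCE]. ROWS is a JSON object of lists of equal length, an entry for each row: "hand": the finger opening in mm, from 0 to 85.4; "delta_pos": the shift along the tool's x, y, z scaled (see below), a list of three; "turn": the turn about the tool's z scaled (see below). In form: {"hand": [hand, ...], "delta_pos": [[dx, dy, dz], ...], "turn": [turn, ...]}. A call has exactly 5 rows; each row shifts and turns the commanded pose from where the row before left it, along the tool's axes as they then stand; what a row does not reach is not made up. The controller multiplies each number of a shift by 0.8 m and each number of a turn by 5 degrees. A row lasts 1/12 s, in which the tool goes at most 41.7 mm and 7.16 degrees, less where a joint would pass 70% of its speed; a pose out of reach is approached as far as the arm can. A call with a number of a shift or a turn outside -1 to 1 is refused whole. A call with a gripper value outside its range is refused whole. The fingers move at their own pace and stop on an object; FORCE is the grip in N (left out, the last holds). Time passes only in rows, so rows that do not move let the fingers close, or fill a call up. It gives the time, the measured TCP pose, the force and the opening at its end, in the units of the state.
- env.get_state(): the state, without advancing time (a new reading comes with each control period).
- env.read_camera(name): name is "side" or "top"; returns a dict with "pixels" (384x512x3 uint8, red, green, blue), "depth" (384x512 float32, m along the optical axis (not along the pixel's ray), 0 where there is no reading), "fx", "fy", "cx", "cy" (pixels), "origin" and "orientation" of the camera in the world. Camera axes: x right, y down, z forward; pixel columns grow to the right and rows downward; lengths in m; the calibration is good to about 2 mm. A picture is of the moment at which its call begins.
- env.hand_in(): hands the job in, once; it reports no verdict.
Trained networks look in the newest picture that a camera, given by its name, has taken for a name from the list of things; names that differ only in an ending like _2 or _b are one class to them, and where a whole thing is asked for, a point or a joint stands for the part that bears it (a point fixed in the world has none). Each returns a list of dicts, best first, with "score" (0 to 1); they miss things now and then, are a little off and sometimes report something else, mostly with a low value. They report only what shows in the picture. A call takes as long as a camera call. They do not tell look-alikes from the thing itself.
- env.find_in(camera, target): "location" ([row, column] in pixels, amid what is visible of it).
- env.pinpoint(camera, target): "location" ([row, column] in pixels: a listed point, or the origin of a listed thing).
The state is a dict: "clock": time; "joint_pos": joint angles; "qvel": joint speeds; "tau": joint torques, N m; "tcp_pos": TCP position; "orientation": TCP orientation; "wrist_force": force on the tool from outside, world axes, zero at the start; "ft_torque": the same for the moment, N m; "finger_gap": finger opening in m.
Only numpy, scipy, OpenCV 4.12 (cv2) and the standard library are available. Lean on these libraries where they do the work, as an engineer would, in place of code of your own. Each camera call takes 0.05 s, during which the arm holds its last target.

### The job

Take the taller of the two steel dowels out of the rack and stand it in the bore of the wooden heel, right down to the bottom. Then set the heel flat on the jig plate and press it into the corner, its flat front face square against the long fence and its side against the short fence, and finish while still holding it pressed firmly against both fences. Leave the short dowel, the jar and the hammer where they are.

Things in the scene. Friction and masses are not known exactly. Their poses are not given: they have to be found in the camera images.
- tall_dowel: plain steel dowel, 10 mm diameter, 65 mm long, about 40 g, to be stood in the heel; origin at the centre of its lower end, z axis along it upward. It starts upright in one of the rack's two bores, 45 mm standing out; which bore varies
- short_dowel: plain steel dowel, 10 mm diameter, 40 mm long, in the rack's other bore, 20 mm standing out; not needed; origin at the centre of its lower end, z up
- rack: fixed light wooden block 70 (x) x 110 (y) x 35 mm high with two upright bores, 12 mm wide and 20 mm deep, at y = -26 and +26 mm from its middle; origin at the centre of its underside; its long side is its y axis
- heel: loose wooden shoe heel, 48 mm high, about 120 g. From above a D: flat part x -26 to +26 mm, y -25 to +25 mm, with a half-round back of radius 25 mm behind it (to x = -51 mm). Front face (x = +26 mm) and sides (y = +-25 mm) are flat and upright. Origin on the underside, mid flat part; z up, x towards the front face, which starts within 0.6 rad of facing away from the robot
- bore_mouth (a point): centre of the mouth of the heel's upright bore, on the heel's top face, 10 mm ahead (+x) of the heel's origin; the bore is 13 mm wide and 32 mm deep with a 2 mm chamfer, so a seated tall dowel stands out 33 mm above the heel
- breast (a point): middle of the heel's flat front face, 26 mm ahead (+x) of the heel's origin and 24 mm above its underside
- jig: fixed aluminium plate 170 x 170 x 12 mm carrying two steel fences, both 15 mm high above the plate and 16 mm thick; origin at the centre of the plate's underside, z up. The long fence lies along its far (+x) edge, the short fence on its left (+y) side; the corner to use is where they meet
- long_fence: long fence, 150 mm long along the jig's y axis; its inner face (looking to the jig's -x) is the plane x = +60 mm of the jig. Origin on that inner face, mid-length, at the plate's top; axes as the jig's. Wood on these fences is not slippery: sliding the heel along one can take up to about as much force as presses it there
- short_fence: short fence, 56 mm long along jig x (0 to 56 mm); inner face (looking to jig -y) at y = +55 mm of the jig. Origin on that face, mid-length, at the plate top; axes as the jig. A heel home in the corner has its origin at jig x = +34, y = +30, z = +12 mm; fingers holding the heel by its sides pass over this fence if kept over 15 mm above the plate
- jar: small closed glass jar with a white lid, 56 mm diameter, 55 mm high, a bystander; origin at the centre of its underside
- hammer: hammer lying on the bench, a bystander; origin under its middle, handle along its -x axis
Things that resemble listed ones, but are neither listed nor needed, are in the scene too. What is shaped like the heel but turquoise or yellow is not meant.

How it is judged:
On the way, in this order (a step that is already met when the one before it is completed fails the run):
1. the tall dowel stands in the heel's bore, down to the bottom (z of tall_dowel in the frame of heel below 0.02 m and horizontal distance between tall_dowel and bore_mouth below 0.006 m and angle between heel's own z axis and vertical below 0.06 rad), for 0.2 s.
2. the heel is pressed by the fingers against both fences (contact force between heel and long_fence above 2 N and contact force between heel and short_fence above 2 N and contact force between the fingers and heel above 2 N), for 0.2 s.
At the end, for the whole second after the job is handed in: Tall dowel in the bore, foot within 4 mm of the bottom; heel flat on the jig plate (within 3.5 mm, 0.06 rad), front face at the long fence and side at the short one (within 3 mm, 0.06 rad); through the last second the fingers press it, at rest, with over 2 N on each fence (all of step 1 and all of step 2 and angle between tall_dowel's own z axis and vertical below 0.25 rad and z of heel in the frame of jig between 0.009 and 0.0155 m and angle between the x axis of heel and the x axis of jig, either way round below 0.06 rad and x of breast in the frame of long_fence above -0.003 m and y of heel in the frame of short_fence above -0.028 m and linear speed of heel below 0.01 m/s); the arm keeps its last pose, push and grip.
It fails at once if the short dowel is disturbed (distance of short_dowel from where it was at the start of the episode above 0.02 m).
It fails at once if the jar is moved (distance of jar from where it was at the start of the episode above 0.03 m).
It fails at once if the hammer is moved (distance of hammer from where it was at the start of the episode above 0.04 m).
It also fails if it takes over 72 s, if anything falls off the work surface, if the arm or the gripper's body presses on something with over 40 N, if the wrist force passes 120 N, or if a joint passes its speed limit or range.

## Working session

There is one attempt and no reset: what is moved stays moved. The work goes in short steps, Python scripts to look and compute and a shell command to move; the robot and the scene stay as the last step left them, time stands still between calls to the robot, and variables do not carry over. Pictures are saved under pics/ and viewed, and the job is handed in when it is done.

```bash
mkdir -p pics; ls
cat > h.py <<'E'
import numpy as np,cv2
from workcell import env
from scipy.spatial.transform import Rotation as R
def rot(q): return R.from_quat([q[1],q[2],q[3],q[0]]).as_matrix()
def cam(n):
    return env.read_camera(n)
def world(c,r,col,d=None):
    if d is None: d=c['depth'][int(round(r)),int(round(col))]
    p=np.array([(col-c['cx'])/c['fx']*d,(r-c['cy'])/c['fy']*d,d])
    return rot(c['orientation'])@p+np.array(c['origin'])
def onz(c,r,col,z):
    o=np.array(c['origin']);v=rot(c['orientation'])@np.array([(col-c['cx'])/c['fx'],(r-c['cy'])/c['fy'],1])
    return o+v*(z-o[2])/v[2]
def proj(c,p):
    q=rot(c['orientation']).T@(np.array(p)-np.array(c['origin']))
    return q[1]/q[2]*c['fy']+c['cy'],q[0]/q[2]*c['fx']+c['cx']
def save(c,f,box=None,s=1):
    im=c['pixels'][...,::-1]
    if box: im=im[box[0]:box[1],box[2]:box[3]]
    cv2.imwrite(f,cv2.resize(im,None,fx=s,fy=s,interpolation=cv2.INTER_CUBIC))
E
python3 - <<'E'
from h import *
print(env.nose_length,env.get_state())
for n in ['side','top']:
    c=cam(n); save(c,f'pics/{n}0.png',s=1.5)
    print(n,c['origin'],c['orientation'],c['fx'],c['cx'],c['cy'])
    for t in ['tall_dowel','short_dowel','rack','heel','bore_mouth','breast','jig','long_fence','short_fence','jar','hammer']:
        print(t,[(np.round(x['location']).tolist(),round(x['score'],2)) for x in env.pinpoint(n,t)][:4])
E
```

```text
pics
0.011 {'clock': 0.0, 'joint_pos': array([ 1.04640030e+00,  3.13993985e-01,  4.49556449e-02,  1.30356056e+00,
       -2.74111956e-05,  1.43120205e+00]), 'qvel': array([-0.00011713,  0.00052576, -0.00040498,  0.0010429 ,  0.00027352,
        0.00012277]), 'tau': array([-1.81116720e-03, -4.80627966e+01,  2.98532438e+01,  1.94891891e-02,
       -1.89982861e-04,  7.22177901e-06]), 'tcp_pos': array([0.21560805, 0.53252105, 0.24140294]), 'orientation': array([-2.80799056e-04,  1.91215930e-01,  9.81547582e-01, -8.56537976e-04]), 'wrist_force': array([-0.78181171,  0.26304351,  0.08141568]), 'ft_torque': array([-0.02680844, -0.0202221 ,  0.02524803]), 'finger_gap': 0.08546530348209695}
side [ 0.35286544 -0.91672541  0.68602949] [-0.4617324   0.8729748  -0.1445541   0.06182481] 459.72597815874457 251.9261733993561 187.80499966812627
tall_dowel [([287.0, 245.0], 0.44)]
short_dowel [([306.0, 253.0], 0.37)]
rack [([301.0, 248.0], 0.95)]
heel [([267.0, 169.0], 0.79), ([234.0, 222.0], 0.73), ([205.0, 194.0], 0.67), ([210.0, 262.0], 0.66)]
bore_mouth [([196.0, 269.0], 0.79), ([213.0, 225.0], 0.
[... 416 characters left out ...]
198  0.86376948] [ 0.02925476 -0.70115908  0.71156828 -0.03450639] 377.3818342674669 253.84470978283957 197.09859399528463
tall_dowel [([240.0, 369.0], 0.56)]
short_dowel [([241.0, 390.0], 0.57)]
rack [([237.0, 377.0], 0.96)]
heel [([188.0, 264.0], 0.85), ([240.0, 286.0], 0.77), ([299.0, 318.0], 0.63), ([257.0, 226.0], 0.6)]
bore_mouth [([186.0, 266.0], 0.72), ([309.0, 323.0], 0.66), ([254.0, 219.0], 0.65), ([239.0, 285.0], 0.56)]
breast [([178.0, 269.0], 0.84), ([315.0, 323.0], 0.79), ([253.0, 213.0], 0.69), ([232.0, 287.0], 0.59)]
jig [([249.0, 146.0], 0.68)]
long_fence [([220.0, 137.0], 0.6)]
short_fence [([239.0, 118.0], 0.77)]
jar [([157.0, 311.0], 0.88)]
hammer [([126.0, 209.0], 0.73)]
```

View pics/top0.png

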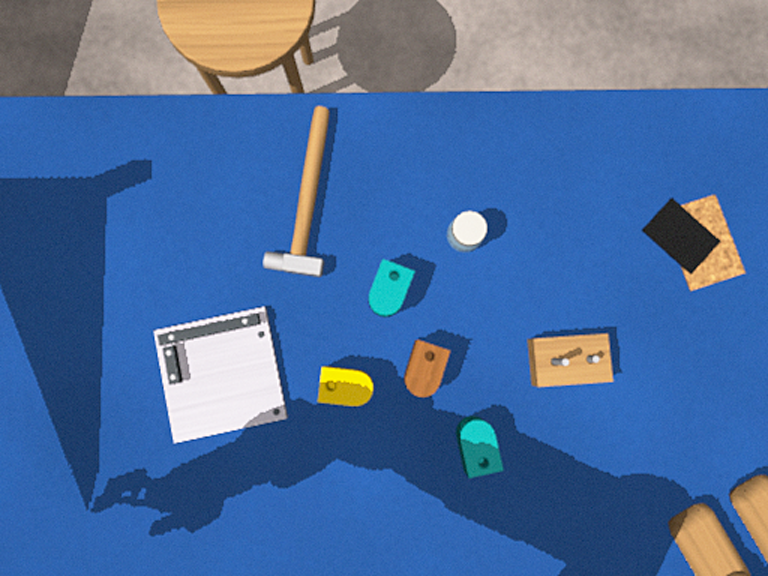

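View pics/side0.png

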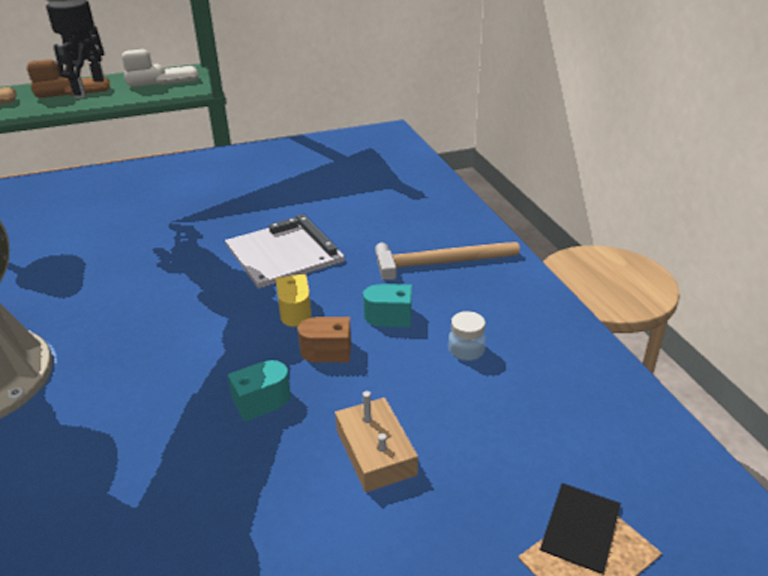

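Heel candidates in the top image (pixels of the 384x512 picture): wooden brown D at (240,286), turquoise at (188,264) and (299,318), and yellow at (257,226). I choose the brown one. Dowel candidates are the rack's left bore (240,369) and right bore (241,390). The side view shows the left one standing higher.

```bash
cat > m.py <<'E'
from h import *
def cloud(c):
    H,W=c['depth'].shape
    cc,rr=np.meshgrid(np.arange(W),np.arange(H)); d=c['depth']
    P=np.stack([(cc-c['cx'])/c['fx']*d,(rr-c['cy'])/c['fy']*d,d],-1)
    P=P@rot(c['orientation']).T+np.array(c['origin']); P[d<=0]=np.nan
    return P
def rect(xy):
    return cv2.minAreaRect((xy*1000).astype(np.float32))
E
python3 - <<'E'
from m import *
c=cam('top');s=cam('side')
save(c,'pics/crop_t.png',(200,280,250,420),4); save(s,'pics/crop_s.png',(190,340,150,300),4)
P=cloud(c); im=c['pixels'].astype(int)
np.save('P.npy',P);np.save('im.npy',c['pixels'])
Ps=cloud(s);ims=s['pixels']
def rep(n,P,box,zlo,zhi):
    m=np.zeros(P.shape[:2],bool);m[box[0]:box[1],box[2]:box[3]]=1
    m&=(P[...,2]>zlo)&(P[...,2]<zhi)
    q=P[m];print(n,len(q),'z',np.median(q[:,2]).round(4),'mean',q.mean(0).round(4),rect(q[:,:2]));return q
rep('heeltop',P,(220,270,262,305),.04,.06)
rep('heelside',Ps,(200,250,190,240),.040,.06)
rep('jigplate',P,(195,300,90,200),.006,.02)
rep('jigfence',P,(195,300,90,200),.021,.04)
rep('jigfence side',Ps,(130,200,140,235),.0205,.04)
rep('rack',P,(215,262,345,415),.028,.045)
rep('rack s',Ps,(250,335,215,290),.030,.042)
rep('dowel>.05 t',P,(215,262,345,415),.048,.1)
rep('dowel s',Ps,(250,335,215,290),.046,.1)
for r,cc in [(240,330),(330,100)]: print('table',P[r,cc])
print(Ps[330,200])
for n,k in (('top',c),('side',s)):
  for t in ['tall_dowel','short_dowel','rack']:
    for x in env.pinpoint(n,t)[:3]: print(n,t,x['score'],x['location'],onz(k,*x['location'],.015 if 'd' in t else 0)[:2].round(4))
  for x in env.pinpoint(n,'bore_mouth')[:4]: print('bore',x['score'],x['location'],onz(k,*x['location'],.048)[:2].round(4))
  for x in env.pinpoint(n,'heel')[:4]: print('heel',onz(k,*x['location'],0)[:2].round(4))
  for x in env.pinpoint(n,'jig')[:1]: print('jig',onz(k,*x['location'],0)[:2].round(4))
  for x in env.pinpoint(n,'long_fence')[:1]: print('lf',onz(k,*x['location'],0.012)[:2].round(4))
  for x in env.pinpoint(n,'short_fence')[:1]: print('sf',onz(k,*x['location'],0.012)[:2].round(4))
E
```

```text
heeltop 757 z 0.0476 mean [ 0.5115 -0.1135  0.0477] ((509.6885681152344, -112.90818786621094), (50.059288024902344, 76.48140716552734), 70.74337768554688)
heelside 614 z 0.0485 mean [ 0.5071 -0.1103  0.0477] ((500.6988220214844, -117.919189453125), (179.49075317382812, 96.28807067871094), 78.49595642089844)
jigplate 5119 z 0.0117 mean [0.4996 0.1858 0.0117] ((507.48699951171875, 191.14781188964844), (169.96063232421875, 171.0492706298828), 11.351128578186035)
jigfence 710 z 0.0266 mean [0.559  0.2197 0.0265] ((545.558837890625, 198.54403686523438), (75.93594360351562, 150.62413024902344), 11.926254272460938)
jigfence side 308 z 0.0276 mean [0.5562 0.2163 0.0269] ((548.2440795898438, 128.75796508789062), (95.51812744140625, 298.3269958496094), 2.7220447063446045)
rack 1565 z 0.035 mean [ 0.521  -0.3285  0.035 ] ((521.0394897460938, -329.10028076171875), (70.02253723144531, 110.76899719238281), 3.086230993270874)
rack s 1613 z 0.0358 mean [ 0.52   -0.3349  0.0357] ((521.119384765625, -329.411865234375), (71.01174926757812, 113.29512023925781), 3.280536413192749)
dowel>.05 t 63 z 0.0603
[... 787 characters left out ...]
0.4862 0.0129]
heel [ 0.389  -0.1901]
heel [ 0.6475 -0.0734]
jig [0.509  0.1957]
lf [0.5731 0.2049]
sf [0.5278 0.2444]
side tall_dowel 0.73 [300.2, 248.0] [ 0.5152 -0.3387]
side tall_dowel 0.59 [287.9, 243.1] [ 0.5156 -0.3056]
side short_dowel 0.52 [307.2, 252.7] [ 0.5183 -0.3578]
side short_dowel 0.18 [225.0, 234.7] [ 0.5547 -0.1127]
side rack 0.7 [303.3, 251.6] [ 0.523  -0.3355]
bore 0.92 [193.5, 268.9] [ 0.6559 -0.0651]
bore 0.92 [253.5, 159.7] [ 0.3743 -0.1886]
bore 0.8 [182.4, 191.5] [0.4899 0.0471]
bore 0.58 [215.1, 225.3] [ 0.5347 -0.111 ]
heel [0.487  0.0279]
heel [ 0.6386 -0.0826]
heel [ 0.525 -0.121]
heel [ 0.391  -0.1931]
jig [0.5074 0.2018]
lf [0.5617 0.1967]
sf [ 0.5472 -0.1131]
```

View pics/crop_t.png

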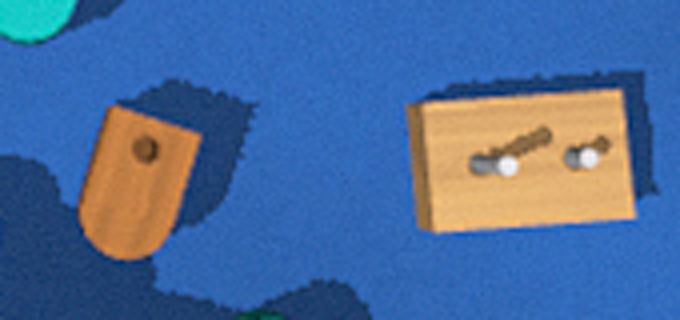

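View pics/crop_s.png

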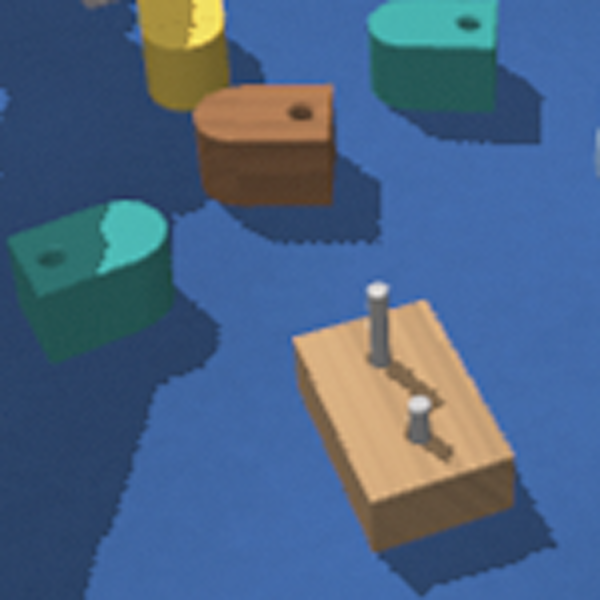

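The wooden brown D at (240,286) is the heel, with its bore towards the far end. The crops show the taller dowel in the rack's left (+y) bore, at top (240,369) and side about (270,246). Next I refine the poses.

Run:
```python
from m import *
for n,hb,db in (('top',(215,275,255,310),(215,262,345,415)),('side',(200,262,190,240),(250,335,215,290))):
    c=cam(n);P=cloud(c);im=c['pixels'].astype(int)
    def sel(b,lo,hi):
        m=np.zeros(P.shape[:2],bool);m[b[0]:b[1],b[2]:b[3]]=1
        return m&(P[...,2]>lo)&(P[...,2]<hi)
    # tall dowel: high points
    for lo,hi in((.074,.09),(.06,.074),(.05,.058)):
        q=P[sel(db,lo,hi)]; q=q[q[:,1]>-.33]
        if len(q): print(n,'tall',lo,len(q),q.mean(0).round(4),(q.min(0)*1e3).round(1),(q.max(0)*1e3).round(1))
    # heel top
    br=(im[...,0]-im[...,2]>25)
    m=sel(hb,.043,.053)&br
    q=P[m];r=rect(q[:,:2]);print(n,'heel',len(q),r)
    # bore: low points/dark within rect on plane z=.048
    rr,cc=np.mgrid[hb[0]:hb[1],hb[2]:hb[3]]
    hull=cv2.convexHull(np.argwhere(m)[:,::-1].astype(np.int32))
    mk=np.zeros(m.shape,np.uint8);cv2.fillConvexPoly(mk,hull,1);mk=cv2.erode(mk,np.ones((5,5)))
    g=im.sum(-1); med=np.median(g[mk>0]); d=(mk>0)&(g<med*.72)
    a=np.argwhere(d);w=(med-g[d])
    ctr=(a*w[:,None]).sum(0)/w.sum();print(n,'bore px',len(a),ctr,onz(c,*ctr,.048).round(4))
    # short-band table offset check
```

```text
top tall 0.074 23 [ 0.5199 -0.303   0.079 ] [ 516.4 -307.6   74.2] [ 524.6 -298.4   81.5]
top tall 0.06 10 [ 0.5205 -0.2998  0.0675] [ 516.  -302.6   60.5] [ 524.5 -297.9   73.9]
top tall 0.05 5 [ 0.5199 -0.3002  0.0522] [ 515.7 -301.7   51. ] [ 524.1 -299.    53.3]
top heel 743 ((510.3040466308594, -113.21014404296875), (50.24603271484375, 75.1617202758789), 70.89242553710938)
top bore px 32 [236.98244564 286.49391582] [ 0.5311 -0.121   0.048 ]
side tall 0.074 28 [ 0.5195 -0.3043  0.0791] [ 514.6 -308.    74.5] [ 523.9 -297.2   82. ]
side tall 0.06 29 [ 0.519  -0.3064  0.0669] [ 515.1 -308.9   60.1] [ 524.8 -301.4   73.8]
side tall 0.05 16 [ 0.5187 -0.3067  0.0542] [ 514.6 -309.3   50.8] [ 522.5 -303.6   57.9]
side heel 534 ((499.7030944824219, -92.02635955810547), (74.47370910644531, 138.2056121826172), 36.271331787109375)
side bore px 128 [210.1864948  209.92463566] [ 0.5062 -0.0812  0.048 ]
```

```bash
cat > go.py <<'E'
# usage: go.py x y z [tool x-angle deg wanted] : prints needed shift (units/0.8) in current tool axes + turn units
import sys
from h import *
s=env.get_state();M=rot(s['orientation'])
a=[float(v) for v in sys.argv[1:]]
print('clk',round(s['clock'],2),'tcp',(s['tcp_pos']*1000).round(1),'gap',round(s['finger_gap']*1000,1),'F',s['wrist_force'].round(1),'xang',np.degrees(np.arctan2(M[1,0],M[0,0])).round(2),'tilt',np.degrees(np.arccos(-M[2,2])).round(2))
if len(a)>=3:
    d=M.T@(np.array(a[:3])-s['tcp_pos']); print('mm',(d*1000).round(1),'units',(d/.8).round(4),'rows',round(np.linalg.norm(d)/.0417,1))
if len(a)>3: print('turn units',-(a[3]-np.degrees(np.arctan2(M[1,0],M[0,0])))/5)
E
python3 -m creep '{"hand":[40,40,40,40,40],"delta_pos":[[0,0,0],[0,0,0],[0,0,0],[0,0,0],[0,0,0]],"turn":[1,1,1,1,1]}' 20
python3 -m creep '{"hand":[40,40,40,40,40],"delta_pos":[[0,0,0],[0,0,0],[0,0,0],[0,0,0],[0,0,0]],"turn":[1,1,1,1,1]}'
python3 -m creep '{"hand":[40,40,40,40,40],"delta_pos":[[0,0,0],[0,0,0],[0,0,0],[0,0,0],[0,0,0]],"turn":[1,1,1,0,0]}'
python3 go.py 0.52 -0.303 0.15 93
```

```text
clock: 2.62
tcp_pos: [0.2159, 0.533, 0.2423]
orientation: [-0.0, 0.401, 0.916, 0.0]
wrist_force: [0.1, -0.7, 0.1]
finger_gap: 0.04
clock: 3.03
tcp_pos: [0.2159, 0.533, 0.2423]
orientation: [-0.0, 0.59, 0.808, 0.0]
wrist_force: [-0.3, -0.0, 0.4]
finger_gap: 0.0401
clock: 3.45
tcp_pos: [0.2159, 0.533, 0.2423]
orientation: [-0.0, 0.688, 0.726, 0.0]
wrist_force: [0.3, 0.5, -0.3]
finger_gap: 0.04
clk 3.45 tcp [215.9 533.  242.3] gap 40.0 F [ 0.3  0.5 -0.3] xang 93.09 tilt 0.0
mm [-851.2  258.6   92.3] units [-1.0639  0.3233  0.1154] rows 21.4
turn units 0.018070899543084808
```

```bash
python3 -m creep '{"hand":[40,40,40,40,40],"delta_pos":[[-0.034,0.036,0],[-0.034,0.036,0],[-0.034,0.036,0],[-0.034,0.036,0],[-0.034,0.036,0]],"turn":[0,0,0,0,0]}'
python3 -m creep '{"hand":[40,40,40,40,40],"delta_pos":[[-0.05,0.01,0],[-0.05,0.01,0],[-0.05,0.01,0],[-0.05,0.01,0],[-0.05,0.01,0]],"turn":[0,0,0,0,0]}'
python3 -m creep '{"hand":[40,40,40,40,40],"delta_pos":[[-0.05,0.01,0],[-0.05,0.01,0],[-0.05,0.01,0],[-0.05,0.01,0],[-0.05,0.01,0]],"turn":[0,0,0,0,0]}'
python3 -m creep '{"hand":[40,40,40,40,40],"delta_pos":[[-0.05,0.008,0],[-0.05,0.008,0],[-0.05,0.008,0],[-0.05,0.008,0],[-0.05,0.008,0]],"turn":[0,0,0,0,0]}'
python3 go.py 0.52 -0.303 0.12 93
```

```text
clock: 3.87
tcp_pos: [0.3677, 0.4034, 0.2425]
orientation: [0.0, 0.687, 0.726, 0.0]
wrist_force: [0.2, 0.4, 0.1]
finger_gap: 0.0398
clock: 4.28
tcp_pos: [0.417, 0.2051, 0.2425]
orientation: [0.0, 0.688, 0.726, 0.0]
wrist_force: [1.1, -0.6, -0.2]
finger_gap: 0.04
clock: 4.7
tcp_pos: [0.4673, 0.0072, 0.2426]
orientation: [0.0, 0.688, 0.726, 0.0]
wrist_force: [0.3, 1.3, 0.1]
finger_gap: 0.0403
clock: 5.12
tcp_pos: [0.5095, -0.191, 0.2425]
orientation: [0.0, 0.688, 0.726, 0.0]
wrist_force: [0.8, 0.7, 0.6]
finger_gap: 0.0404
clk 5.12 tcp [ 509.5 -191.   242.5] gap 40.4 F [0.8 0.7 0.6] xang 93.08 tilt 0.04
mm [-112.4    4.4  122.5] units [-0.1405  0.0055  0.1531] rows 4.0
turn units 0.015478757798334186
```

```bash
python3 -m creep '{"hand":[40,40,40,40,40],"delta_pos":[[-0.05,0.002,0],[-0.05,0.002,0],[-0.0405,0.0015,0.02],[0,0,0.05],[0,0,0.05]],"turn":[0,0,0,0,0]}'
python3 -m creep '{"hand":[40,40,40,40,40],"delta_pos":[[0,0,0.033],[0,0,0],[0,0,0],[0,0,0],[0,0,0]],"turn":[0,0,0,0,0]}'
python3 go.py 0.52 -0.3032 0.062 93
python3 - <<'E'
from h import *
for n,b in (('top',(180,300,310,430)),('side',(180,340,170,330))):
    c=cam(n);save(c,f'pics/g1{n}.png',b,4)
E
```

```text
clock: 5.53
tcp_pos: [0.5209, -0.3046, 0.1466]
orientation: [0.003, 0.689, 0.725, 0.0]
wrist_force: [0.4, -0.5, -0.9]
finger_gap: 0.04
clock: 5.95
tcp_pos: [0.5213, -0.3018, 0.1227]
orientation: [0.002, 0.688, 0.725, 0.0]
wrist_force: [0.3, -0.2, 0.5]
finger_gap: 0.0399
clk 5.95 tcp [ 521.3 -301.8  122.7] gap 39.9 F [ 0.3 -0.2  0.5] xang 93.01 tilt 0.27
mm [-1.1 -1.6 60.7] units [-0.0014 -0.002   0.0759] rows 1.5
turn units 0.0024388252998875258
```

View pics/g1side.png

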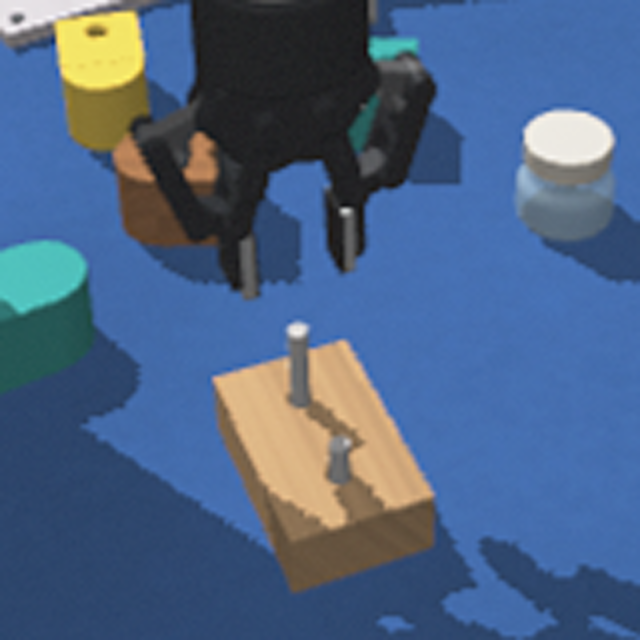

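The gripper straddles the tall dowel (crop 300,330). I descend and grip near the top.

```bash
python3 -m creep '{"hand":[40,40,40,40,40],"delta_pos":[[-0.0014,-0.002,0],[0,0,0.03],[0,0,0.03],[0,0,0.0155],[0,0,0]],"turn":[0,0,0,0,0]}'
python3 go.py 0.52 -0.3032 0.062 93
python3 -m creep '{"hand":[0,0,0,0,0],"delta_pos":[[0,0,0],[0,0,0],[0,0,0],[0,0,0],[0,0,0]],"turn":[0,0,0,0,0]}' 60
python3 -m creep '{"hand":[0,0,0,0,0],"delta_pos":[[0,0,0],[0,0,0],[0,0,0],[0,0,0],[0,0,0]],"turn":[0,0,0,0,0]}' 60
python3 go.py 0.52 -0.3032 0.062 93
```

```text
clock: 6.47
tcp_pos: [0.5164, -0.3008, 0.0571]
orientation: [-0.002, 0.689, 0.725, -0.0]
wrist_force: [-0.3, -0.2, -0.9]
finger_gap: 0.0395
clk 6.47 tcp [ 516.4 -300.8   57.1] gap 39.5 F [-0.3 -0.2 -0.9] xang 92.97 tilt 0.25
mm [-2.5  3.4 -4.9] units [-0.0032  0.0043 -0.0061] rows 0.2
turn units -0.006664667403816793
clock: 6.88
tcp_pos: [0.5197, -0.3028, 0.0612]
orientation: [0.002, 0.689, 0.725, 0.001]
wrist_force: [2.9, -0.5, 3.9]
finger_gap: 0.0083
clock: 7.3
tcp_pos: [0.5197, -0.3029, 0.0611]
orientation: [0.002, 0.689, 0.725, 0.001]
wrist_force: [4.1, -0.0, 5.7]
finger_gap: 0.0081
clk 7.3 tcp [ 519.7 -302.9   61.1] gap 8.1 F [ 4.1 -0.   5.7] xang 92.97 tilt 0.23
mm [-0.4  0.3 -0.9] units [-0.0005  0.0004 -0.0011] rows 0.0
turn units -0.00574764239339629
```

```bash
python3 -m creep '{"hand":[0,0,0,0,0],"delta_pos":[[0,0,-0.015],[0,0,-0.02],[0,0,-0.03],[0,0,-0.025],[0,0,0]],"turn":[0,0,0,0,0]}' 60
python3 -m creep '{"hand":[0,0,0,0,0],"delta_pos":[[0.025,0,0],[0.04,0,0],[0.04,0,0],[0.04,0,0],[0.04,0,0]],"turn":[0,0,0,0,0]}' 60
python3 go.py 0.531 -0.1205 0.122 93
```

```text
clock: 7.72
tcp_pos: [0.5193, -0.3034, 0.1356]
orientation: [0.003, 0.689, 0.725, -0.0]
wrist_force: [0.7, -0.4, 0.4]
finger_gap: 0.0078
clock: 8.13
tcp_pos: [0.509, -0.1529, 0.1304]
orientation: [-0.001, 0.689, 0.725, -0.001]
wrist_force: [0.2, -0.6, 0.2]
finger_gap: 0.008
clk 8.13 tcp [ 509.  -152.9  130.4] gap 8.0 F [ 0.2 -0.6  0.2] xang 92.9 tilt 0.14
mm [31.2 23.6  8.4] units [0.039  0.0295 0.0105] rows 1.0
turn units -0.020013124193937415
```

```bash
python3 -m creep '{"hand":[0,0,0,0,0],"delta_pos":[[0.02,0.0145,0],[0.019,0.015,0],[0,0,0],[0,0,0],[0,0,0]],"turn":[0,0,0,0,0]}' 60
python3 go.py 0.531 -0.1205 0.122 93
python3 - <<'E'
from m import *
for n,b in (('top',(180,300,220,350)),('side',(120,280,150,310))):
    c=cam(n);save(c,f'pics/g2{n}.png',b,4)
    P=cloud(c)
    im=c['pixels'].astype(int)
    m=np.zeros(P.shape[:2],bool);m[b[0]:b[1],b[2]:b[3]]=1
    m&=(P[...,2]>.055)&(P[...,2]<.102)&(np.hypot(P[...,0]-.531,P[...,1]+.1205)<.02)
    q=P[m];a=np.argwhere(m);print(n,len(q))
    for lo in (.07,.08,.09):
        k=(q[:,2]>lo)&(q[:,2]<lo+.01)
        if k.any(): print(lo,k.sum(),q[k].mean(0).round(4),q[k].min(0).round(4),q[k].max(0).round(4),a[k].mean(0))
    print('min z',q[:,2].min() if len(q) else None)
    print(n,'proj bore',proj(c,[.531,-.1205,.048]))
E
```

```text
clock: 8.55
tcp_pos: [0.5316, -0.122, 0.1308]
orientation: [-0.001, 0.689, 0.725, -0.001]
wrist_force: [-0.3, -0.4, -0.8]
finger_gap: 0.0082
clk 8.55 tcp [ 531.6 -122.   130.8] gap 8.2 F [-0.3 -0.4 -0.8] xang 92.96 tilt 0.1
mm [ 1.6 -0.5  8.8] units [ 0.002  -0.0006  0.011 ] rows 0.2
turn units -0.00880273642987106
top 0
min z None
top proj bore (np.float64(237.0387443660925), np.float64(286.27347862006576))
side 22
0.08 5 [ 0.5284 -0.1257  0.0889] [ 0.5256 -0.1277  0.0878] [ 0.5322 -0.1233  0.0899] [204.8 223.2]
0.09 13 [ 0.5294 -0.1266  0.0952] [ 0.5261 -0.1307  0.0908] [ 0.533  -0.1243  0.099 ] [202.61538462 223.61538462]
min z 0.08777858807248651
side proj bore (np.float64(217.8930546701245), np.float64(224.84187917683565))
```

View pics/g2side.png

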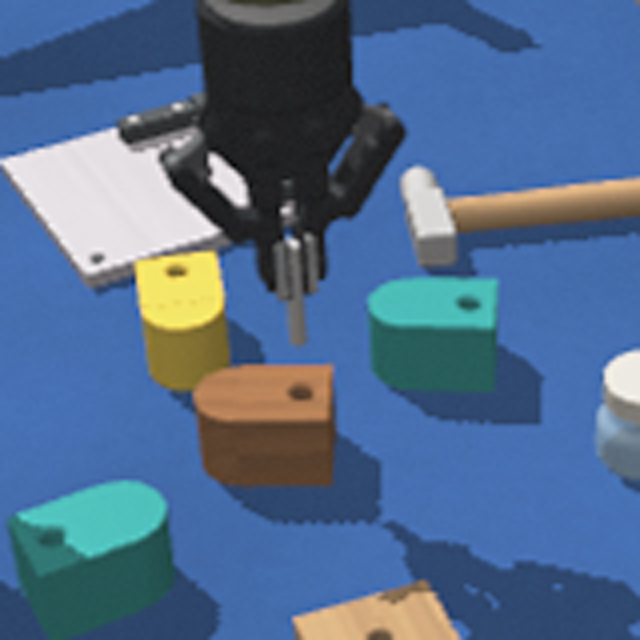

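The dowel hangs upright over the brown heel's bore (tip at crop (298,343), bore at (301,392)). I lower it close and compare.

```bash
python3 -m creep '{"hand":[0,0,0,0,0],"delta_pos":[[0.001,-0.0006,0.015],[0,0,0.015],[0,0,0.003],[0,0,0],[0,0,0]],"turn":[0,0,0,0,0]}' 60
python3 go.py 0.531 -0.1205 0.102 93
python3 - <<'E'
from m import *
c=cam('side');save(c,'pics/g3side.png',(175,255,185,265),8)
s=env.get_state();t=s['tcp_pos'];M=rot(s['orientation'])
tip=t+M[:,2]*.046
print('tip',tip.round(4),'pred tip px',proj(c,tip),'bore',proj(c,[.531,-.1205,.048]))
E
```

```text
clock: 9.07
tcp_pos: [0.5317, -0.1217, 0.1052]
orientation: [-0.0, 0.689, 0.725, -0.0]
wrist_force: [0.3, -0.2, 0.6]
finger_gap: 0.0081
clk 9.07 tcp [ 531.7 -121.7  105.2] gap 8.1 F [ 0.3 -0.2  0.6] xang 92.9 tilt 0.02
mm [ 1.2 -0.6  3.2] units [ 0.0015 -0.0007  0.004 ] rows 0.1
turn units -0.020743542990720697
tip [ 0.5321 -0.1217  0.0596] pred tip px (np.float64(214.01606919450998), np.float64(225.1469378992374)) bore (np.float64(217.8930546701245), np.float64(224.84187917683565))
```

View pics/g3side.png

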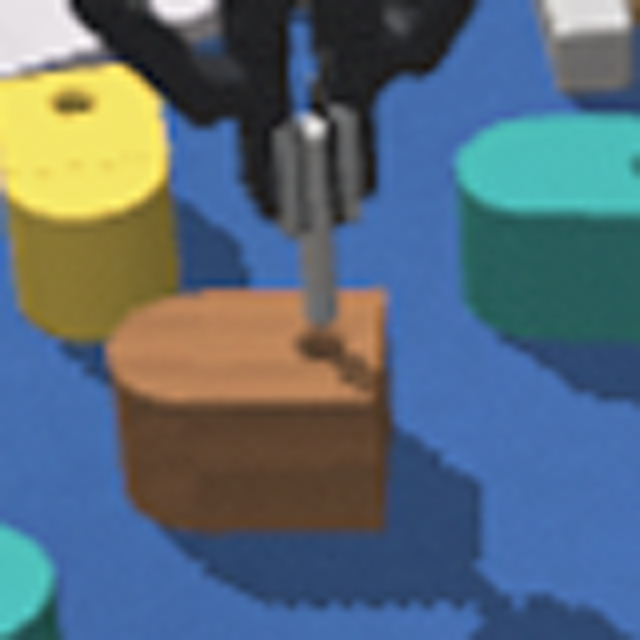

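Side view: tip at crop (319,318) sits directly above the bore at (319,343). I lower it in.

```bash
python3 -m creep '{"hand":[0,0,0,0,0],"delta_pos":[[0.001,-0.0006,0.004],[0,0,0.004],[0,0,0.005],[0,0,0.006],[0,0,0]],"turn":[0,0,0,0,0]}' 60
python3 go.py 0.531 -0.1205 0.062 93
python3 -m creep '{"hand":[0,0,0,0,0],"delta_pos":[[0,0,0.006],[0,0,0.006],[0,0,0.006],[0,0,0],[0,0,0]],"turn":[0,0,0,0,0]}' 60
python3 go.py 0.531 -0.1205 0.062 93
python3 - <<'E'
from m import *
c=cam('side');save(c,'pics/g4side.png',(175,255,185,265),8)
E
```

```text
clock: 9.53
tcp_pos: [0.5307, -0.12, 0.0887]
orientation: [-0.001, 0.689, 0.725, -0.0]
wrist_force: [0.4, 0.5, -0.7]
finger_gap: 0.0081
clk 9.53 tcp [ 530.7 -120.    88.7] gap 8.1 F [ 0.4  0.5 -0.7] xang 92.96 tilt 0.1
mm [-0.5  0.3 26.7] units [-0.0006  0.0004  0.0334] rows 0.6
turn units -0.008317870316150788
clock: 9.95
tcp_pos: [0.531, -0.1202, 0.075]
orientation: [-0.001, 0.689, 0.725, -0.0]
wrist_force: [0.4, 1.0, -1.4]
finger_gap: 0.008
clk 9.95 tcp [ 531.  -120.2   75. ] gap 8.0 F [ 0.4  1.  -1.4] xang 92.95 tilt 0.06
mm [-0.3 -0.  13. ] units [-0.0004 -0.      0.0162] rows 0.3
turn units -0.009495178585436293
```

View pics/g4side.png

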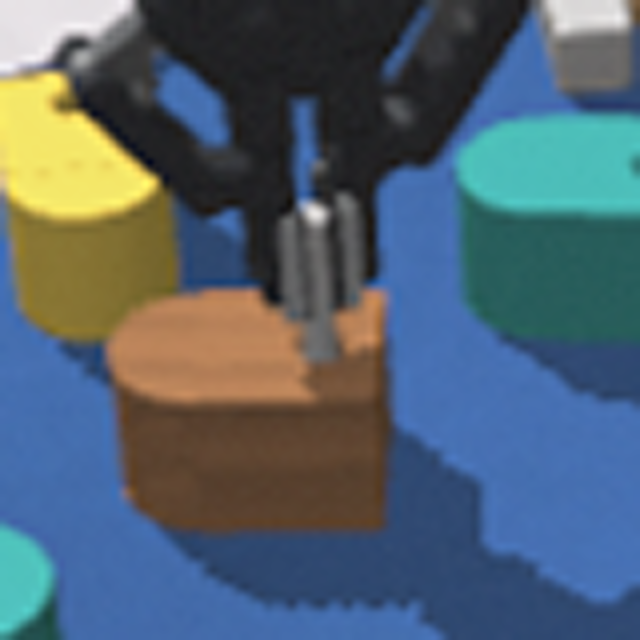

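The dowel is about 17 mm into the bore. I lower it further and release.

```bash
python3 -m creep '{"hand":[0,0,0,0,0],"delta_pos":[[0,0,0.006],[0,0,0.006],[0,0,0.002],[0,0,0],[0,0,0]],"turn":[0,0,0,0,0]}' 60
python3 go.py 0.531 -0.1205 0.062 93
python3 -m creep '{"hand":[30,30,30,30,30],"delta_pos":[[0,0,0],[0,0,0],[0,0,0],[0,0,0],[0,0,0]],"turn":[0,0,0,0,0]}' 60
python3 -m creep '{"hand":[30,30,30,30,30],"delta_pos":[[0,0,-0.03],[0,0,-0.04],[0,0,-0.02],[0,0,0],[0,0,0]],"turn":[0,0,0,0,0]}' 60
python3 go.py 0.531 -0.1205 0.062 93
python3 - <<'E'
from m import *
c=cam('side');save(c,'pics/g5side.png',(175,255,185,265),8)
P=cloud(c);m=np.zeros(P.shape[:2],bool);m[185:240,190:250]=1
m&=(P[...,2]>.052)&(P[...,2]<.1)&(np.hypot(P[...,0]-.531,P[...,1]+.1205)<.02)
q=P[m];print(len(q),q.mean(0),q.max(0),q.min(0))
E
```

```text
clock: 10.42
tcp_pos: [0.5312, -0.1203, 0.064]
orientation: [-0.0, 0.689, 0.725, -0.0]
wrist_force: [0.1, 0.8, -1.1]
finger_gap: 0.008
clk 10.42 tcp [ 531.2 -120.3   64. ] gap 8.0 F [ 0.1  0.8 -1.1] xang 92.95 tilt 0.03
mm [-0.2 -0.2  2. ] units [-0.0003 -0.0002  0.0025] rows 0.0
turn units -0.009725821024704828
clock: 10.83
tcp_pos: [0.5315, -0.1204, 0.0644]
orientation: [0.0, 0.689, 0.725, 0.0]
wrist_force: [0.2, -0.3, -0.5]
finger_gap: 0.0297
clock: 11.25
tcp_pos: [0.5323, -0.1207, 0.1374]
orientation: [0.001, 0.689, 0.725, 0.001]
wrist_force: [-0.5, -0.4, -1.1]
finger_gap: 0.0298
clk 11.25 tcp [ 532.3 -120.7  137.4] gap 29.8 F [-0.5 -0.4 -1.1] xang 92.96 tilt 0.16
mm [ 0.3 -1.5 75.4] units [ 0.0004 -0.0018  0.0943] rows 1.8
turn units -0.008941036874105635
56 [ 0.52901834 -0.12331156  0.06903848] [ 0.53818745 -0.11354189  0.08364734] [ 0.52440305 -0.1275309   0.05244511]
```

View pics/g5side.png

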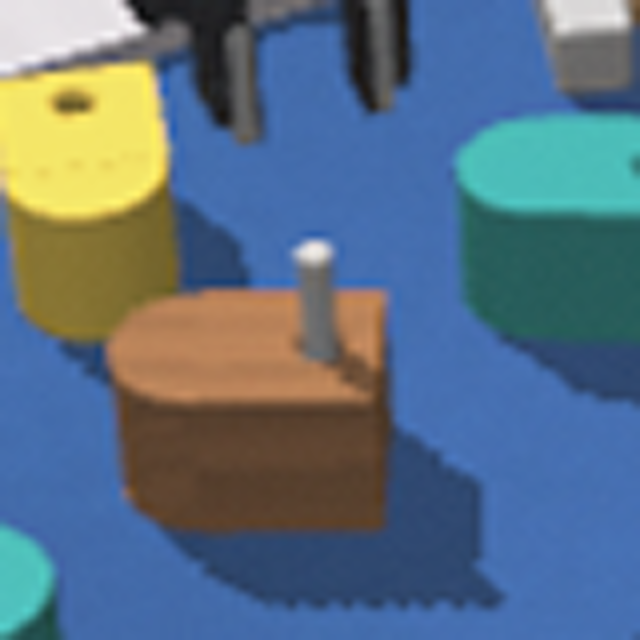

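The dowel is seated: its top at crop (314,250) is 33 mm above the heel, and its z of about 0.081 agrees. Next I turn and open to take the heel by its sides.

```bash
python3 -m creep '{"hand":[85,85,85,85,85],"delta_pos":[[0,0,0],[0,0,0],[0,0,0],[0,0,0],[0,0,0]],"turn":[-1,-1,-1,-1,-1]}' 60
python3 -m creep '{"hand":[85,85,85,85,85],"delta_pos":[[0,0,0],[0,0,0],[0,0,0],[0,0,0],[0,0,0]],"turn":[-1,-1,-1,-1,-1]}' 60
python3 -m creep '{"hand":[85,85,85,85,85],"delta_pos":[[0,0,0],[0,0,0],[0,0,0],[0,0,0],[0,0,0]],"turn":[-1,-1,-1,-0.57,0]}' 60
python3 go.py 0.5221 -0.1173 0.1374 160.8
```

```text
clock: 11.72
tcp_pos: [0.5302, -0.1199, 0.1344]
orientation: [-0.002, 0.514, 0.858, -0.0]
wrist_force: [-0.2, -0.4, -0.2]
finger_gap: 0.0847
clock: 12.13
tcp_pos: [0.5302, -0.1199, 0.1344]
orientation: [-0.002, 0.316, 0.949, 0.0]
wrist_force: [-0.7, 0.0, 0.1]
finger_gap: 0.0851
clock: 12.55
tcp_pos: [0.5303, -0.1199, 0.1345]
orientation: [-0.002, 0.166, 0.986, 0.0]
wrist_force: [-0.2, 0.5, 0.1]
finger_gap: 0.085
clk 12.55 tcp [ 530.3 -119.9  134.5] gap 85.0 F [-0.2  0.5  0.1] xang 160.87 tilt 0.18
mm [ 8.6 -0.2 -2.9] units [ 0.0107 -0.0002 -0.0036] rows 0.2
turn units 0.013533673120622324
```

```bash
python3 -m creep '{"hand":[85,85,85,85,85],"delta_pos":[[0.0107,0,0.01],[0,0,0.03],[0,0,0.0335],[0,0,0],[0,0,0]],"turn":[0,0,0,0,0]}' 60
python3 go.py 0.5221 -0.1173 0.030 160.8
python3 - <<'E'
from m import *
c=cam('side');save(c,'pics/g6side.png',(150,270,150,270),5)
c=cam('top');save(c,'pics/g6top.png',(190,290,235,335),6)
E
```

```text
clock: 12.97
tcp_pos: [0.5212, -0.1167, 0.0757]
orientation: [-0.003, 0.167, 0.986, 0.001]
wrist_force: [0.1, 0.0, 0.2]
finger_gap: 0.0848
clk 12.97 tcp [ 521.2 -116.7   75.7] gap 84.8 F [0.1 0.  0.2] xang 160.75 tilt 0.31
mm [-1.3 -0.3 45.6] units [-0.0016 -0.0003  0.0571] rows 1.1
turn units -0.010940792251210496
```

View pics/g6side.png

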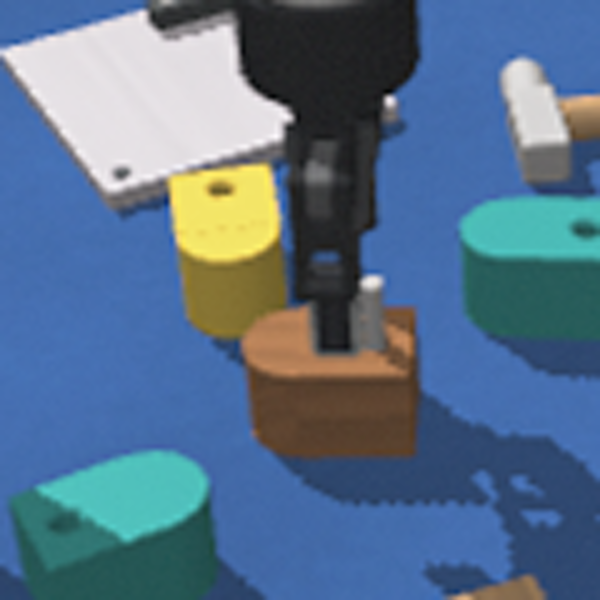

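View pics/g6top.png

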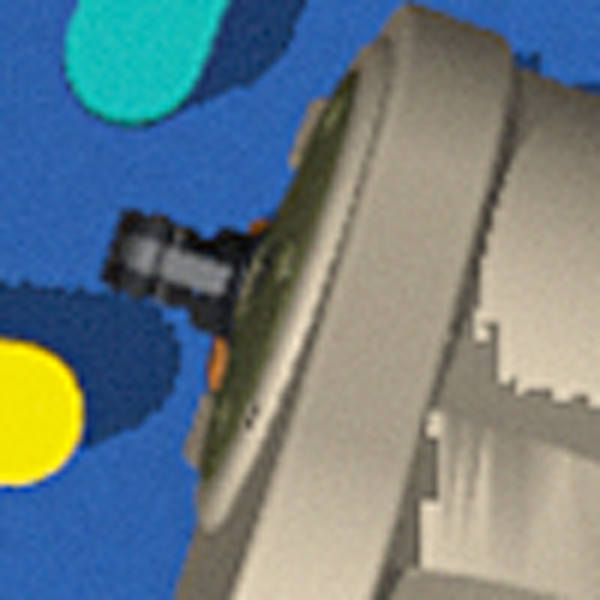

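The fingers straddle the heel beside the dowel, with room on both sides. I descend and grip.

```bash
python3 -m creep '{"hand":[85,85,85,85,85],"delta_pos":[[-0.0016,0,0.02],[0,0,0.03],[0,0,0.007],[0,0,0],[0,0,0]],"turn":[0,0,0,0,0]}' 60
python3 go.py 0.5221 -0.1173 0.030 160.8
```

```text
clock: 13.48
tcp_pos: [0.5249, -0.1181, 0.0328]
orientation: [0.0, 0.167, 0.986, -0.0]
wrist_force: [-0.2, 0.1, 0.0]
finger_gap: 0.0851
clk 13.48 tcp [ 524.9 -118.1   32.8] gap 85.1 F [-0.2  0.1  0. ] xang 160.8 tilt 0.03
mm [ 2.9 -0.2  2.8] units [ 0.0037 -0.0003  0.0035] rows 0.1
turn units -0.0007498271638269216
```

```bash
python3 -m creep '{"hand":[85,48,40,40,40],"delta_pos":[[0.0037,0,0.0025],[0,0,0],[0,0,0],[0,0,0],[0,0,0]],"turn":[0,0,0,0,0]}' 80
python3 -m creep '{"hand":[40,40,40,40,40],"delta_pos":[[0,0,0],[0,0,0],[0,0,0],[0,0,0],[0,0,0]],"turn":[0,0,0,0,0]}' 80
python3 go.py 0.5221 -0.1173 0.030 160.8
python3 - <<'E'
from m import *
c=cam('side');save(c,'pics/g7side.png',(150,270,150,270),5)
E
```

```text
clock: 13.9
tcp_pos: [0.5225, -0.1173, 0.0309]
orientation: [0.001, 0.167, 0.986, -0.0]
wrist_force: [-1.0, 1.2, 5.1]
finger_gap: 0.0492
clock: 14.32
tcp_pos: [0.5226, -0.1172, 0.0309]
orientation: [0.001, 0.167, 0.986, -0.0]
wrist_force: [-0.0, 0.8, 5.8]
finger_gap: 0.049
clk 14.32 tcp [ 522.6 -117.2   30.9] gap 49.0 F [-0.   0.8  5.8] xang 160.8 tilt 0.11
mm [ 0.4 -0.2  0.9] units [ 0.0005 -0.0003  0.0012] rows 0.0
turn units 0.00048735632321950106
```

View pics/g7side.png

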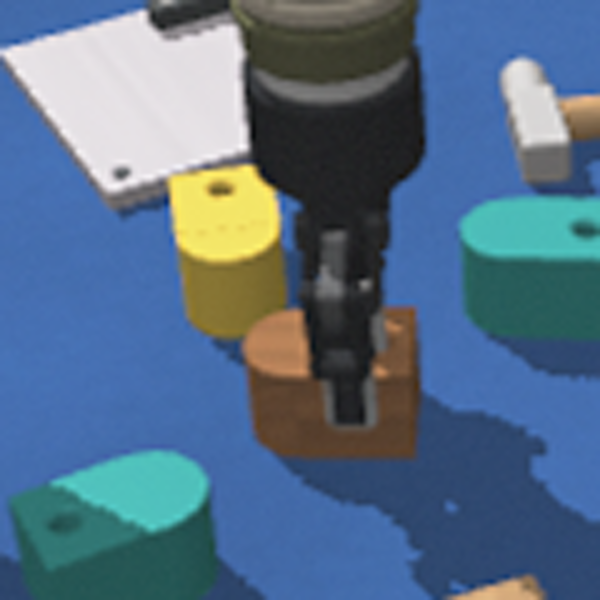

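The grip holds at 49 mm with the fingertips about 19 mm above the underside. I lift, carry and turn to the jig's yaw (11.6°).

```bash
python3 -m creep '{"hand":[40,40,40,40,40],"delta_pos":[[0,0,-0.01],[0,0,-0.02],[0,0,-0.03],[0,0,-0.03],[0,0,-0.01]],"turn":[0,0,0,0,0]}' 80
python3 -m creep '{"hand":[40,40,40,40,40],"delta_pos":[[0,0,0],[0,0,0],[0,0,0],[0,0,0],[0,0,0]],"turn":[-0.8,-0.9,-0.9,-0.9,-0.9]}' 80
python3 -m creep '{"hand":[40,40,40,40,40],"delta_pos":[[0,0,0],[0,0,0],[0,0,0],[0,0,0],[0,0,0]],"turn":[-0.9,-0.86,0,0,0]}' 80
python3 go.py 0.529 0.2178 0.10 -168.4
```

```text
clock: 14.78
tcp_pos: [0.5231, -0.1175, 0.1131]
orientation: [0.002, 0.167, 0.986, -0.0]
wrist_force: [1.1, 0.4, -0.6]
finger_gap: 0.0487
clock: 15.2
tcp_pos: [0.5212, -0.1168, 0.1092]
orientation: [-0.001, -0.026, 1.0, 0.0]
wrist_force: [-0.0, 0.2, -1.6]
finger_gap: 0.0486
clock: 15.62
tcp_pos: [0.5214, -0.1168, 0.1095]
orientation: [-0.0, -0.1, 0.995, 0.0]
wrist_force: [0.3, 0.0, -1.6]
finger_gap: 0.0486
clk 15.62 tcp [ 521.4 -116.8  109.5] gap 48.6 F [ 0.3  0.  -1.6] xang -168.5 tilt 0.04
mm [-74.1 326.4   9.6] units [-0.0927  0.408   0.012 ] rows 8.0
turn units -0.019873268420701605
```

```bash
python3 -m creep '{"hand":[40,40,40,40,40],"delta_pos":[[-0.009,0.03,0],[-0.009,0.04,0],[-0.009,0.045,0],[-0.009,0.045,0],[-0.009,0.045,0]],"turn":[0,0,0,0,0]}' 80
python3 -m creep '{"hand":[40,40,40,40,40],"delta_pos":[[-0.01,0.045,0],[-0.01,0.045,0],[-0.01,0.045,0],[-0.01,0.04,0],[-0.0077,0.028,0]],"turn":[0,0,0,0,0]}' 80
python3 -m creep '{"hand":[40,40,40,40,40],"delta_pos":[[0,0,0],[0,0,0],[0,0,0],[0,0,0],[0,0,0]],"turn":[0,0,0,0,0]}' 80
python3 go.py 0.529 0.2178 0.043 -168.4
python3 - <<'E'
from m import *
c=cam('side');save(c,'pics/g8side.png',(90,210,130,250),5)
c=cam('top');save(c,'pics/g8top.png',(190,310,90,210),5)
E
```

```text
clock: 16.03
tcp_pos: [0.5238, 0.0522, 0.1098]
orientation: [0.0, -0.1, 0.995, 0.0]
wrist_force: [1.8, -0.3, -2.1]
finger_gap: 0.0489
clock: 16.45
tcp_pos: [0.5283, 0.2207, 0.1099]
orientation: [0.0, -0.101, 0.995, 0.0]
wrist_force: [0.7, -0.2, -1.6]
finger_gap: 0.0488
clock: 16.87
tcp_pos: [0.5287, 0.2165, 0.1098]
orientation: [-0.0, -0.1, 0.995, -0.0]
wrist_force: [0.1, -1.4, -1.5]
finger_gap: 0.0487
clk 16.87 tcp [528.7 216.5 109.8] gap 48.7 F [ 0.1 -1.4 -1.5] xang -168.51 tilt 0.02
mm [-0.6  1.2 66.8] units [-0.0007  0.0016  0.0835] rows 1.6
turn units -0.022644971461193108
```

View pics/g8side.png

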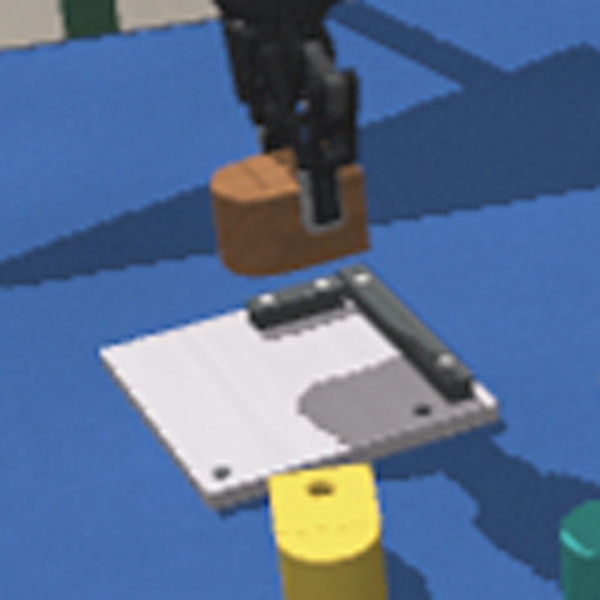

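View pics/g8top.png

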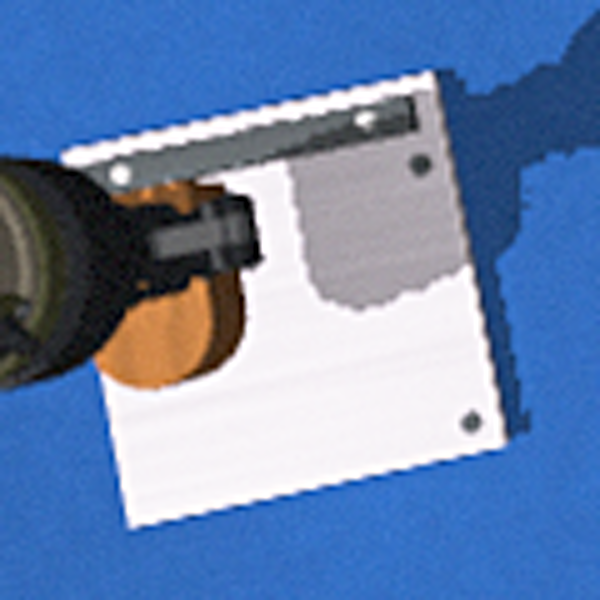

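The heel is held above the plate and squared with the fences. I check its pitch and its offset from the TCP before lowering.

```bash
cat > hm.py <<'E'
from m import *
def heel(verbose=1):
    s=env.get_state();t=s['tcp_pos'];M=rot(s['orientation'])
    ex=-M[:,0];ey=M[:,1]
    for n in('side','top'):
        c=cam(n);P=cloud(c);im=c['pixels'].astype(int)
        br=(im[...,0]-im[...,2]>30)&(im[...,0]>im[...,1]+15)
        L=(P-t)@np.stack([ex,ey,[0,0,1]],1)  # tool-aligned heel coords
        m=br&(np.abs(L[...,0])<.08)&(np.abs(L[...,1])<.05)&(L[...,2]<.04)&(L[...,2]>-.05)
        m=cv2.erode(m.astype(np.uint8),np.ones((2,2)))>0
        q=L[m]*1000
        if len(q)<20: print(n,'few');continue
        print(n,len(q),'x',np.percentile(q[:,0],[1,99]).round(1),'y',np.percentile(q[:,1],[1,99]).round(1),'z',np.percentile(q[:,2],[1,99]).round(1))
        tp=q[(q[:,2]>11)&(q[:,2]<26)]
        for _ in range(3):
            A=np.c_[tp[:,:2],np.ones(len(tp))];k=np.linalg.lstsq(A,tp[:,2],rcond=None)[0]
            e=tp[:,2]-A@k;tp=tp[np.abs(e)<max(1.5,1.5*e.std())] if _<2 else tp
        print(' top plane slopes deg (x,y)',np.degrees(k[:2]).round(2),'z0',k[2].round(2),len(tp),'std',e.std().round(2))
        if n=='side':
            sd=q[(q[:,2]<8)&(q[:,1]<-20)&(np.abs(q[:,0])<24)]
            if len(sd)>20:
                A=np.c_[sd[:,0],sd[:,2],np.ones(len(sd))];k=np.linalg.lstsq(A,sd[:,1],rcond=None)[0];print(' side face yaw slope, roll deg',np.degrees(k[:2]).round(2),'y0',k[2].round(1),len(sd))
if __name__=='__main__': heel()
E
python3 hm.py
```

```text
side 399 x [-49.9  23.1] y [-27.4  13.8] z [-29.2  20.2]
 top plane slopes deg (x,y) [1.   2.24] z0 18.53 97 std 0.83
 side face yaw slope, roll deg [ 0.79 -0.61] y0 -23.9 108
top 443 x [-49.4  22.1] y [-25.6  16.1] z [-25.8  19.1]
 top plane slopes deg (x,y) [ 0.29 -0.19] z0 16.37 249 std 0.85
```

```bash
python3 -m creep '{"hand":[40,40,40,40,40],"delta_pos":[[0,0.0016,0.02],[0,0,0.025],[0,0,0.02],[0,0,0.01],[0,0,0]],"turn":[0,0,0,0,0]}' 80
python3 -m creep '{"hand":[40,40,40,40,40],"delta_pos":[[0,0,0.003],[0,0,0.002],[0,0,0],[0,0,0],[0,0,0]],"turn":[0,0,0,0,0]}' 80
python3 go.py 0.529 0.2178 0.043 -168.4
python3 hm.py
```

```text
clock: 17.48
tcp_pos: [0.5269, 0.2182, 0.048]
orientation: [-0.002, -0.101, 0.995, -0.0]
wrist_force: [0.0, 0.3, -1.7]
finger_gap: 0.0491
clock: 17.9
tcp_pos: [0.529, 0.2191, 0.0467]
orientation: [0.001, -0.101, 0.995, 0.0]
wrist_force: [0.1, -0.5, -2.5]
finger_gap: 0.0488
clk 17.9 tcp [529.  219.1  46.7] gap 48.8 F [ 0.1 -0.5 -2.5] xang -168.4 tilt 0.08
mm [ 0.2 -1.2  3.7] units [ 0.0003 -0.0016  0.0046] rows 0.1
turn units 0.0006502275089133036
side 386 x [-50.   23.4] y [-27.6  13. ] z [-28.8  20.8]
 top plane slopes deg (x,y) [0.3  2.93] z0 18.17 99 std 1.07
 side face yaw slope, roll deg [ 0.26 -1.4 ] y0 -24.3 99
top 342 x [-49.5  22.2] y [-25.5  15.3] z [-25.5  19.1]
 top plane slopes deg (x,y) [ 0.42 -0.5 ] z0 16.12 193 std 0.91
```

```bash
python3 -m creep '{"hand":[40,40,40,40,40],"delta_pos":[[0,0,0.002],[0,0,0.001],[0,0,0.001],[0,0,0],[0,0,0]],"turn":[0,0,0,0,0]}' 80
python3 go.py
python3 -m creep '{"hand":[40,40,40,40,40],"delta_pos":[[0,0,0.001],[0,0,0],[0,0,0],[0,0,0],[0,0,0]],"turn":[0,0,0,0,0]}' 80
python3 go.py 0.529 0.2178 0.043 -168.4
```

```text
clock: 18.42
tcp_pos: [0.5284, 0.2189, 0.043]
orientation: [0.0, -0.101, 0.995, 0.0]
wrist_force: [-1.8, -0.1, 2.0]
finger_gap: 0.0488
clk 18.42 tcp [528.4 218.9  43. ] gap 48.8 F [-1.8 -0.1  2. ] xang -168.4 tilt 0.01
clock: 18.83
tcp_pos: [0.5284, 0.2189, 0.0429]
orientation: [0.0, -0.101, 0.995, 0.0]
wrist_force: [-3.6, -0.6, 7.3]
finger_gap: 0.0488
clk 18.83 tcp [528.4 218.9  42.9] gap 48.8 F [-3.6 -0.6  7.3] xang -168.4 tilt 0.03
mm [-0.3 -1.2 -0.1] units [-0.0004 -0.0015 -0.0001] rows 0.0
turn units 0.0008243657777427416
```

The heel is on the plate (7 N). I approach the corner in small steps.

```bash
cat >> go.py <<'E'
f=M.T@s['wrist_force'];d=s['tcp_pos'][:2]-[.508,.191];ct,st=np.cos(.2025),np.sin(.2025)
print('JIG pos',(1000*(ct*d[0]+st*d[1])).round(1),(1000*(-st*d[0]+ct*d[1])).round(1),'push on +x,+y,down:',(-(-f[0])).round(1),(-f[1]).round(1),(-f[2]).round(1))
E
python3 -m creep '{"hand":[40,40,40,40,40],"delta_pos":[[-0.002,0.002,0],[-0.003,0.002,0],[-0.002,0.002,0],[0,0,0],[0,0,0]],"turn":[0,0,0,0,0]}' 80
python3 go.py
python3 -m creep '{"hand":[40,40,40,40,40],"delta_pos":[[0,0.001,0],[0,0.001,0],[0,0,0],[0,0,0],[0,0,0]],"turn":[0,0,0,0,0]}' 80
python3 go.py
```

```text
clock: 19.25
tcp_pos: [0.5331, 0.2243, 0.043]
orientation: [0.0, -0.101, 0.995, -0.0]
wrist_force: [-2.4, -3.0, 7.6]
finger_gap: 0.0487
clk 19.25 tcp [533.1 224.3  43. ] gap 48.7 F [-2.4 -3.   7.6] xang -168.41 tilt 0.06
JIG pos 31.3 27.6 push on +x,+y,down: 3.0 2.4 7.6
clock: 19.67
tcp_pos: [0.5334, 0.2256, 0.0429]
orientation: [0.001, -0.101, 0.995, -0.001]
wrist_force: [-1.2, -3.7, 6.9]
finger_gap: 0.049
clk 19.67 tcp [533.4 225.6  42.9] gap 49.0 F [-1.2 -3.7  6.9] xang -168.43 tilt 0.13
JIG pos 31.8 28.8 push on +x,+y,down: 1.9 3.4 6.9
```

```bash
python3 -m creep '{"hand":[40,40,40,40,40],"delta_pos":[[0,0.001,0],[0,0.0005,0],[0,0,0],[0,0,0],[0,0,0]],"turn":[0,0,0,0,0]}' 80
python3 go.py
python3 -m creep '{"hand":[40,40,40,40,40],"delta_pos":[[0,0.001,0],[0,0.0005,0],[0,0,0],[0,0,0],[0,0,0]],"turn":[0,0,0,0,0]}' 80
python3 go.py
```

```text
clock: 20.08
tcp_pos: [0.5335, 0.2267, 0.043]
orientation: [0.001, -0.101, 0.995, -0.001]
wrist_force: [-0.1, -4.1, 5.7]
finger_gap: 0.0491
clk 20.08 tcp [533.5 226.7  43. ] gap 49.1 F [-0.1 -4.1  5.7] xang -168.44 tilt 0.16
JIG pos 32.1 29.8 push on +x,+y,down: 1.0 4.0 5.7
clock: 20.5
tcp_pos: [0.5334, 0.2271, 0.043]
orientation: [0.001, -0.1, 0.995, -0.002]
wrist_force: [0.1, -6.9, 6.1]
finger_gap: 0.0488
clk 20.5 tcp [533.4 227.1  43. ] gap 48.8 F [ 0.1 -6.9  6.1] xang -168.47 tilt 0.23
JIG pos 32.2 30.3 push on +x,+y,down: 1.3 6.8 6.0
```

```bash
python3 -m creep '{"hand":[40,40,40,40,40],"delta_pos":[[-0.001,0,0],[-0.001,0,0],[0,0,0],[0,0,0],[0,0,0]],"turn":[0,0,0,0,0]}' 80
python3 go.py
python3 -m creep '{"hand":[40,40,40,40,40],"delta_pos":[[-0.001,0,0],[-0.0005,0,0],[0,0,0],[0,0,0],[0,0,0]],"turn":[0,0,0,0,0]}' 80
python3 go.py
python3 -m creep '{"hand":[40,40,40,40,40],"delta_pos":[[-0.001,0,0],[-0.0005,0,0],[0,0,0],[0,0,0],[0,0,0]],"turn":[0,0,0,0,0]}' 80
python3 go.py
```

```text
clock: 20.92
tcp_pos: [0.5335, 0.2271, 0.043]
orientation: [-0.0, -0.1, 0.995, -0.002]
wrist_force: [-4.1, -7.7, 9.5]
finger_gap: 0.0485
clk 20.92 tcp [533.5 227.1  43. ] gap 48.5 F [-4.1 -7.7  9.5] xang -168.47 tilt 0.21
JIG pos 32.2 30.3 push on +x,+y,down: 5.6 6.7 9.5
clock: 21.33
tcp_pos: [0.5336, 0.2271, 0.043]
orientation: [-0.001, -0.1, 0.995, -0.002]
wrist_force: [-6.6, -8.2, 13.2]
finger_gap: 0.0484
clk 21.33 tcp [533.6 227.1  43. ] gap 48.4 F [-6.6 -8.2 13.2] xang -168.46 tilt 0.25
JIG pos 32.3 30.2 push on +x,+y,down: 8.2 6.7 13.1
clock: 21.75
tcp_pos: [0.5337, 0.2271, 0.043]
orientation: [-0.002, -0.101, 0.995, -0.002]
wrist_force: [-9.8, -9.4, 15.9]
finger_gap: 0.0491
clk 21.75 tcp [533.7 227.1  43. ] gap 49.1 F [-9.8 -9.4 15.9] xang -168.45 tilt 0.33
JIG pos 32.4 30.2 push on +x,+y,down: 11.6 7.3 15.8
```

X stopped at jig 32.3 with 11 N, but that could be friction. I unload downwards and in y to find out.

```bash
python3 -m creep '{"hand":[40,40,40,40,40],"delta_pos":[[0,-0.0015,-0.001],[0,0,-0.0005],[0,0,0],[0,0,0],[0,0,0]],"turn":[0,0,0,0,0]}' 80
python3 go.py
python3 - <<'E'
from m import *
c=cam('side');save(c,'pics/g9side.png',(110,190,150,230),8)
c=cam('top');save(c,'pics/g9top.png',(190,270,90,170),8)
E
python3 hm.py
```

```text
clock: 22.17
tcp_pos: [0.536, 0.2276, 0.043]
orientation: [-0.0, -0.101, 0.995, -0.001]
wrist_force: [-2.5, -5.1, 4.9]
finger_gap: 0.0486
clk 22.17 tcp [536.  227.6  43. ] gap 48.6 F [-2.5 -5.1  4.9] xang -168.43 tilt 0.1
JIG pos 34.8 30.2 push on +x,+y,down: 3.5 4.5 4.9
side 374 x [-49.9  23.5] y [-28.3  13.6] z [-27.8  20.7]
 top plane slopes deg (x,y) [-0.43  4.11] z0 17.81 99 std 1.08
 side face yaw slope, roll deg [-0.07  1.02] y0 -23.6 94
top 351 x [-49.3  23.2] y [-25.6  16.1] z [-25.   18.7]
 top plane slopes deg (x,y) [ 0.19 -0.78] z0 16.45 203 std 0.84
```

View pics/g9side.png

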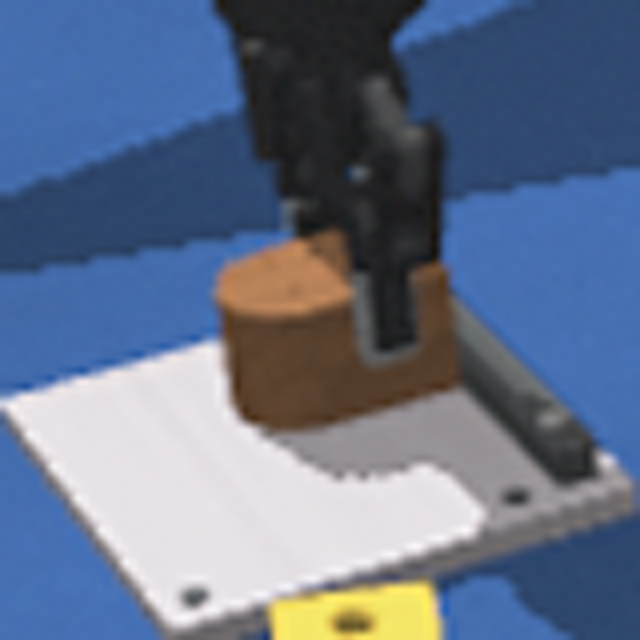

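View pics/g9top.png

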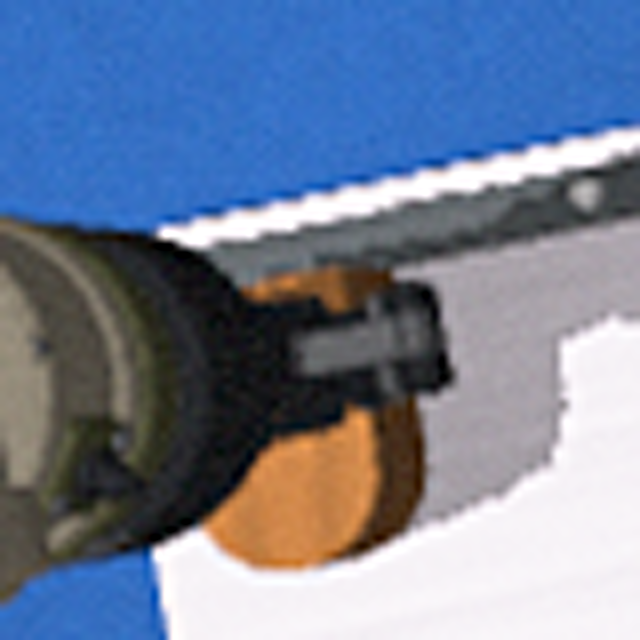

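It was friction: unloading let the heel slide to jig x 34.8. I continue in x with light loads.

```bash
python3 -m creep '{"hand":[40,40,40,40,40],"delta_pos":[[-0.0005,-0.0003,0],[-0.0005,0,0],[0,0,0],[0,0,0],[0,0,0]],"turn":[0,0,0,0,0]}' 80
python3 go.py
python3 -m creep '{"hand":[40,40,40,40,40],"delta_pos":[[-0.0005,0,-0.0003],[-0.0005,0,0],[0,0,0],[0,0,0],[0,0,0]],"turn":[0,0,0,0,0]}' 80
python3 go.py
python3 -m creep '{"hand":[40,40,40,40,40],"delta_pos":[[-0.0005,0,-0.0003],[-0.0005,0,0],[0,0,0],[0,0,0],[0,0,0]],"turn":[0,0,0,0,0]}' 80
python3 go.py
```

```text
clock: 22.78
tcp_pos: [0.536, 0.2275, 0.043]
orientation: [-0.001, -0.101, 0.995, -0.001]
wrist_force: [-4.9, -4.3, 5.5]
finger_gap: 0.0482
clk 22.78 tcp [536.  227.5  43. ] gap 48.2 F [-4.9 -4.3  5.5] xang -168.42 tilt 0.15
JIG pos 34.8 30.2 push on +x,+y,down: 5.7 3.2 5.4
clock: 23.2
tcp_pos: [0.5361, 0.2276, 0.0431]
orientation: [-0.002, -0.101, 0.995, -0.001]
wrist_force: [-7.4, -4.8, 5.9]
finger_gap: 0.0484
clk 23.2 tcp [536.1 227.6  43.1] gap 48.4 F [-7.4 -4.8  5.9] xang -168.42 tilt 0.23
JIG pos 34.8 30.2 push on +x,+y,down: 8.3 3.2 5.9
clock: 23.62
tcp_pos: [0.5361, 0.2275, 0.0431]
orientation: [-0.003, -0.101, 0.995, -0.001]
wrist_force: [-7.7, -5.3, 6.3]
finger_gap: 0.0486
clk 23.62 tcp [536.1 227.5  43.1] gap 48.6 F [-7.7 -5.3  6.3] xang -168.42 tilt 0.31
JIG pos 34.9 30.1 push on +x,+y,down: 8.6 3.6 6.2
```

X now rises to 8.6 N without motion, more than the friction could hold. To be sure, I release y fully, look at x, then load y again.

```bash
python3 -m creep '{"hand":[40,40,40,40,40],"delta_pos":[[0,-0.002,0],[0,-0.001,0],[0,0,0],[0,0,0],[0,0,0]],"turn":[0,0,0,0,0]}' 100
python3 go.py
python3 -m creep '{"hand":[40,40,40,40,40],"delta_pos":[[-0.001,0,-0.0003],[0,0,0],[0,0,0],[0,0,0],[0,0,0]],"turn":[0,0,0,0,0]}' 100
python3 go.py
python3 -m creep '{"hand":[40,40,40,40,40],"delta_pos":[[0,0.002,0],[0,0.001,0],[0,0,0],[0,0,0],[0,0,0]],"turn":[0,0,0,0,0]}' 100
python3 go.py
python3 -m creep '{"hand":[40,40,40,40,40],"delta_pos":[[0,0.001,0],[0,0.001,0],[0,0.001,0],[0,0,0],[0,0,0]],"turn":[0,0,0,0,0]}' 100
python3 go.py
```

```text
clock: 24.03
tcp_pos: [0.5361, 0.2273, 0.0432]
orientation: [-0.003, -0.102, 0.995, 0.001]
wrist_force: [-9.8, 2.0, 6.9]
finger_gap: 0.0486
clk 24.03 tcp [536.1 227.3  43.2] gap 48.6 F [-9.8  2.   6.9] xang -168.32 tilt 0.34
JIG pos 34.9 29.9 push on +x,+y,down: 9.2 -4.0 6.8
clock: 24.45
tcp_pos: [0.5362, 0.2273, 0.0432]
orientation: [-0.003, -0.102, 0.995, 0.001]
wrist_force: [-10.6, 1.7, 7.6]
finger_gap: 0.0485
clk 24.45 tcp [536.2 227.3  43.2] gap 48.5 F [-10.6   1.7   7.6] xang -168.31 tilt 0.4
JIG pos 34.9 29.9 push on +x,+y,down: 10.1 -3.8 7.5
clock: 24.87
tcp_pos: [0.5361, 0.2275, 0.0432]
orientation: [-0.003, -0.101, 0.995, -0.001]
wrist_force: [-9.0, -5.5, 7.2]
finger_gap: 0.0483
clk 24.87 tcp [536.1 227.5  43.2] gap 48.3 F [-9.  -5.5  7.2] xang -168.41 tilt 0.39
JIG pos 34.9 30.1 push on +x,+y,down: 9.9 3.6 7.1
clock: 25.28
tcp_pos: [0.5361, 0.2277, 0.0433]
orientation: [-0.003, -0.1, 0.995, -0.003]
wrist_force: [-8.0, -13.6, 9.5]
finger_gap: 0.0482
clk 25.28 tcp [536.1 227.7  43.3] gap 48.2 F [ -8.  -13.6   9.5] xang -168.48 tilt 0.51
JIG pos 34.9 30.3 push on +x,+y,down: 10.6 11.8 9.4
```

```bash
python3 -m creep '{"hand":[40,40,40,40,40],"delta_pos":[[0,0.001,-0.0003],[0,0.001,0],[0,0.001,0],[0,0,0],[0,0,0]],"turn":[0,0,0,0,0]}' 100
python3 go.py
python3 -m creep '{"hand":[40,40,40,40,40],"delta_pos":[[0,0.001,-0.0003],[0,0.001,0],[0,0,0],[0,0,0],[0,0,0]],"turn":[0,0,0,0,0]}' 100
python3 go.py
python3 - <<'E'
from m import *
c=cam('side');save(c,'pics/g10side.png',(110,190,150,230),8)
c=cam('top');save(c,'pics/g10top.png',(190,270,90,170),8)
E
python3 hm.py
```

```text
clock: 25.7
tcp_pos: [0.5361, 0.2279, 0.0434]
orientation: [-0.003, -0.1, 0.995, -0.005]
wrist_force: [-7.1, -20.7, 8.8]
finger_gap: 0.0483
clk 25.7 tcp [536.1 227.9  43.4] gap 48.3 F [ -7.1 -20.7   8.8] xang -168.55 tilt 0.72
JIG pos 34.9 30.5 push on +x,+y,down: 11.2 18.9 8.5
clock: 26.12
tcp_pos: [0.536, 0.228, 0.0435]
orientation: [-0.003, -0.099, 0.995, -0.007]
wrist_force: [-5.7, -25.5, 8.6]
finger_gap: 0.0483
clk 26.12 tcp [536.  228.   43.5] gap 48.3 F [ -5.7 -25.5   8.6] xang -168.6 tilt 0.87
JIG pos 34.9 30.6 push on +x,+y,down: 10.6 24.0 8.2
side 368 x [-50.3  23.1] y [-27.8  15.2] z [-28.4  20.7]
 top plane slopes deg (x,y) [-0.91  3.38] z0 17.36 89 std 1.15
 side face yaw slope, roll deg [-0.07 -1.47] y0 -24.0 99
top 379 x [-49.3  22.9] y [-25.5  17.2] z [-26.5  19.6]
 top plane slopes deg (x,y) [-0.33 -0.38] z0 16.45 215 std 0.91
```

View pics/g10side.png

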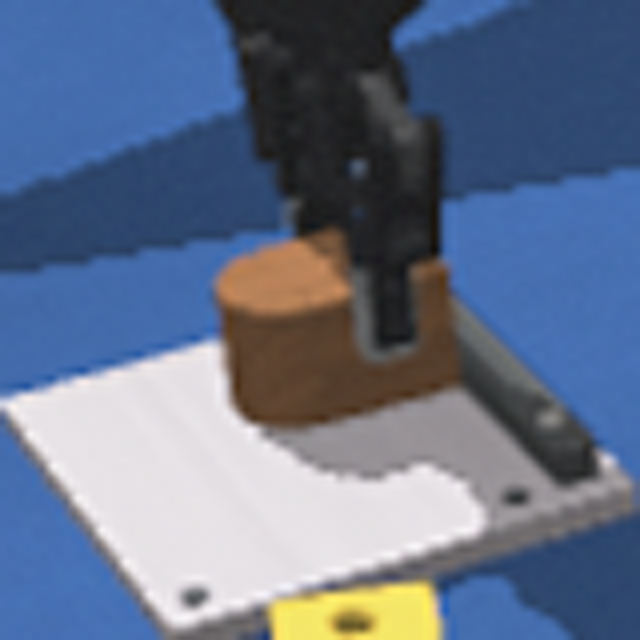

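View pics/g10top.png

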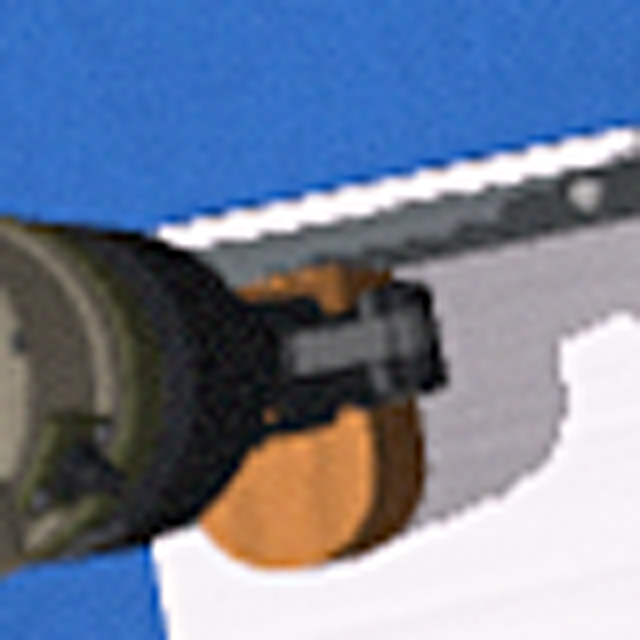

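Both contacts look real: front against the long fence, and y at 24 N exceeds what friction could hold. I add a bit more x press and let it settle.

```bash
python3 -m creep '{"hand":[40,40,40,40,40],"delta_pos":[[-0.001,0,-0.0003],[-0.001,0,0],[-0.001,0,0],[0,0,0],[0,0,0]],"turn":[0,0,0,0,0]}' 100
python3 go.py
python3 -m creep '{"hand":[40,40,40,40,40],"delta_pos":[[0,0,0],[0,0,0],[0,0,0],[0,0,0],[0,0,0]],"turn":[0,0,0,0,0]}' 100
python3 go.py
```

```text
clock: 26.73
tcp_pos: [0.5361, 0.228, 0.0435]
orientation: [-0.005, -0.099, 0.995, -0.007]
wrist_force: [-11.7, -26.0, 12.1]
finger_gap: 0.0485
clk 26.73 tcp [536.1 228.   43.5] gap 48.5 F [-11.7 -26.   12.1] xang -168.59 tilt 1.01
JIG pos 35.0 30.6 push on +x,+y,down: 16.8 23.3 11.6
clock: 27.15
tcp_pos: [0.5361, 0.228, 0.0435]
orientation: [-0.005, -0.099, 0.995, -0.007]
wrist_force: [-11.7, -25.0, 12.0]
finger_gap: 0.0485
clk 27.15 tcp [536.1 228.   43.5] gap 48.5 F [-11.7 -25.   12. ] xang -168.59 tilt 1.01
JIG pos 35.0 30.6 push on +x,+y,down: 16.6 22.3 11.5
```

```bash
python3 hm.py
python3 - <<'E'
from m import *
s=env.get_state();t=s['tcp_pos'];M=rot(s['orientation'])
for n in('side','top'):
    c=cam(n)
    top=t-M[:,0]*.0095; top[2]=.093
    print(n,'dowel top proj',proj(c,top),'t')
    for x in env.find_in(n,'tall_dowel')[:3]: print(x)
    for x in env.pinpoint(n,'short_dowel')[:2]: print('short',x,onz(c,*x['location'],.015)[:2])
    save(c,f'pics/g11{n}.png',None,1.5)
E
```

```text
side 373 x [-50.5  23.8] y [-27.8  14.1] z [-27.8  20.8]
 top plane slopes deg (x,y) [0.02 1.47] z0 18.19 98 std 1.28
 side face yaw slope, roll deg [-0.65 -1.26] y0 -24.5 93
top 378 x [-50.1  22.9] y [-25.6  17. ] z [-26.5  19.1]
 top plane slopes deg (x,y) [-0.05 -0.28] z0 16.54 208 std 0.74
side dowel top proj (np.float64(131.06481566264387), np.float64(195.9290004114971)) t
short {'location': [306.3, 251.6], 'score': 0.49} [ 0.51703434 -0.35510774]
top dowel top proj (np.float64(232.8475035873987), np.float64(115.55861822882358)) t
short {'location': [241.1, 389.9], 'score': 0.39} [ 0.51788892 -0.35558603]
```

View pics/g11side.png

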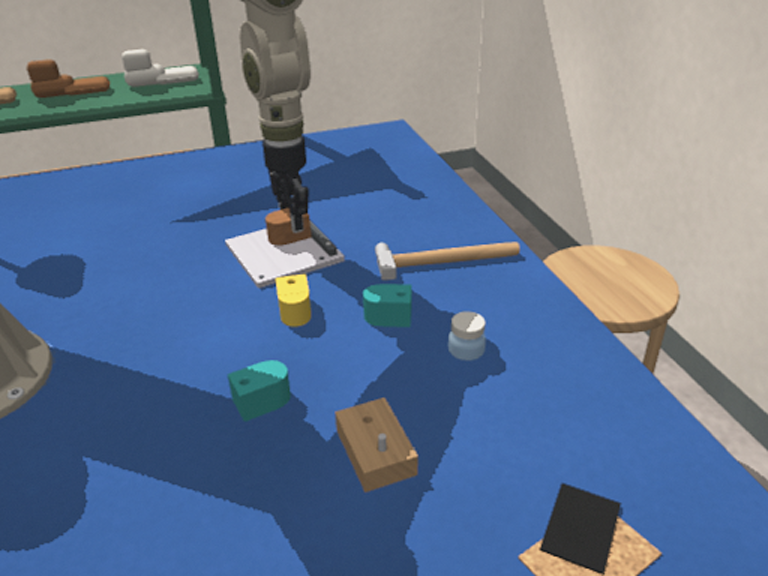

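```bash
python3 go.py; python3 -c "
from workcell import env
print(env.hand_in())"
```

```text
clk 27.55 tcp [536.1 228.   43.5] gap 48.4 F [-10.8 -25.8  12.2] xang -168.59 tilt 1.01
JIG pos 35.0 30.6 push on +x,+y,down: 15.9 23.3 11.7
the job is handed in; nothing more can be done
None
```

I stood the tall dowel in the wooden heel, pressed the heel into the jig's corner and handed the job in at about 27.6 s, still holding it there. No verdict came back.

- **Dowel:** after release it stood upright in the bore with its top at about z = 0.081 m, which is the seated height. Once I gripped the heel, the fingers hid the dowel, so I could not check it again at the end.
- **Heel on the plate:** it sits at plate height. Its top-face slope read under 0.4° from the top camera and up to 1.5° from the side camera, whose values were noisy. The tool itself leaned 1.0° under load.
- **Press on the fences:** the arm pushes about 16 N towards the long fence, 23 N towards the short fence and 12 N down, steady and without drift. These are wrist readings. The share each fence actually takes is inferred, because friction carries part of it.
- **First stop in x was false:** the heel stuck by friction about 2.5 mm short of the long fence. I unloaded it and it slid home. I then pressed it with the y push released, and 10 N did not move it. The tool then read about jig (35.0, 30.6) mm, against a nominal (34, 30).
- **Bystanders:** in the last side picture the short dowel, jar and hammer stood where they began. I measured only the short dowel.

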